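# Lock the steam head back onto the bedside vaporiser

### The job

The vaporiser has been filled and its steam head stands beside it: pick the head up by its grip bar, lower it into the mouth of the tank with its three ears through the notches of the collar until it rests on the seal, and turn it clockwise (seen from above) until the ramps draw it down hand-tight on the seal, feeling for it as the tight point differs each time, without forcing it. Let go of it, and leave the other things on the table where they are.

Things in the scene. Friction and masses are not known exactly. Their poses are not given: they have to be found in the camera images.
- head: steam head, loose, 0.2-0.33 kg, upright on the table. Origin: centre of underside, z up. From below: tube 52 mm diameter to z = 30 mm; round plug 76 mm diameter from z = 30 to 54 mm (lower edge chamfered 3 mm over z = 30-33), its flat shoulder at z = 30 mm is what rests on the seal; a grip bar on top; three ears on its side at 0 (+x), 120 and 240 degrees
- head_grip (a point): middle of the head's upright grip bar, 71 mm above its underside. The bar lies along the head's x axis, 62 mm long, 12 mm thick (y), from z = 54 to 88 mm, flat sides, nothing beside it above the plug's top at 54 mm
- head_ear (a point): outer end, at the height of its upper edge (41 mm above the underside), of the ear that is in line with the grip bar on the head's +x axis. Each ear is 14 mm wide, 5 mm thick, reaches out to 45.5 mm radius; its upper face slopes like the ramps
- collar: fixed grey bayonet collar round the tank's mouth, 108 mm outer diameter. Origin: centre of the mouth at the level of the collar's top, 140 mm above the table; z up. Its inward flange, 5 mm thick, leaves an 80 mm opening (2 mm play round the plug) and three notches at 0 (+x), 120 and 240 degrees, open to above. Any ear fits any notch
- collar_notch (a point): middle of the collar's notch on its +x axis, at the flange's top, 46 mm from the centre. Each notch is 20 mm wide: about 4 degrees of play either way for an ear. Head off centre, chamfer on the rim: its origin 30-33 mm below the collar's; ears on the flange: 35; ears through the notches and shoulder on the seal: 46 to 50.5 mm below
- seal_ledge (a point): centre of the ledge in the mouth, 26 mm below the collar's top, that carries a springy silicone seal ring (stiffness about 25 N/mm, 75 mm diameter). New rings stand high, worn or thinner ones low, and the height is not told: its top is 16 to 20.5 mm below the collar's top. Resting on it the head turns clockwise with under 0.1 N m until its ears meet the ramps
- ramp (a point): a point under the flange, 40 degrees clockwise of the +x notch, on one of three ramps that fall 0.1 mm per degree clockwise. An ear meets its ramp 13 (high seal) to 58 degrees (low seal) from the notch centre; from there each degree adds about 2.3 N of clamping and 0.07 N m of torque, and the head sinks under 1 mm in all. End stop past 80 degrees, not needed
- tank: the vaporiser: round white tank, 212 mm diameter, on a grey heater plinth; 140 mm tall with the collar, 4 kg, does not move. Origin: centre of its underside, z up; the collar is coaxial, same yaw. Hand-tight head: clamped with 8 to 32 N (45 N is forcing it). Felt torque of about 0.3 N m (12 to 25 N) is right, under 0.15 too loose, over 0.6 forced. Released, it stays as tight as it is left
- jar: empty clear glass jar, 72 mm diameter, 92 mm tall; origin at the centre of its underside. Bystander
- comb: fine-tooth steel comb lying flat, 175 x 30 x 4.5 mm; origin at its centre underneath. Bystander
- hair_band: white plastic hair band, an open hoop about 130 mm across, 9 mm thick, lying flat; origin at the hoop's centre. Bystander
- bangle_stand: turned-wood bangle holder: round foot 104 mm, post, cross bar 150 mm long with bangles on it, 163 mm tall; origin at the centre of its underside. Bystander
- cream_jar: small lidded cream jar, 60 mm diameter, 48 mm tall; origin at the centre of its underside. Bystander
- hair_brush: paddle hair brush of wood lying flat, bristles up, 210 mm long, 62 mm wide; origin underneath, near the middle of its length. Bystander
- fill_cup: steel filling cup, 76 mm diameter, 95 mm tall; origin at the centre of its underside. Bystander
Things that resemble listed ones, but are neither listed nor needed, are in the scene too. Leave any orange, red or yellow look-alike of the head alone.

How it is judged:
By the outcome, as a careful person would: the job done as asked, in the order asked, and still so for the second after the job is handed in, with the robot touching nothing.
It also fails if it takes over 61 s, if anything falls off the work surface, if the arm or the gripper's body presses on something with over 40 N, if the wrist force passes 120 N, or if a joint passes its speed limit or range.

### The arm

A 6-joint arm with a two-finger parallel gripper is mounted at the origin on the work surface. World frame = base frame: x ahead of the robot, y to its left, z up, the work surface at z = 0. Lengths are in m, angles in degrees, forces in N, time in s.
With the tool pointing down it reaches from about 0.25 to 0.725 m from the base axis. Payload 9.7 kg.
Tool frame: the origin (TCP) lies at the very end of the fingers, on their centre line; the grasp point (between the pads) lies tcp_to_grasp behind it (tcp_to_grasp is the distance from the TCP to the grasp point, in m); z points along the fingers, y is the direction in which the jaws open and shut (so a half turn about z gives the same grasp; the last joint's range is limited). The gripper opens to 85 mm and grips with 20 to 120 N. Pads are 22 mm wide; open, the fingers measure 114 mm over their backs; the gripper's body (76 mm by 85 mm) begins 54 mm behind the grasp point. The pads swing forward as they close: fully open they stand 13 mm farther back than shut.
Start: joints at [67.38, 4.979, 10.078, 95.1, 0, 90], TCP at [0.212, 0.508, 0.231] pointing down, gripper open.
Joint ranges: [-179.16, 179.16], [-48.56, 103.87], [-65.8, 70.77], [-126.05, 130.52], [-82.76, 87.17], [-180, 180]. Speed limits (degrees/s): [127.2, 127.2, 147.25, 180, 180, 180].

### API

Orientations are given as [roll, pitch, yaw] about the fixed x, y, z axes, in that order (R = Rz(yaw) Ry(pitch) Rx(roll)).
In Python, from workcell import * gives the robot as it stands. The module is installed in compiled form; this text tells all that it offers.
- The arm moves only by the shell command python3 -m pendant 'ROWS' [FORCE]. ROWS is JSON, a list of rows, each a list of 3 entries, a list of its own where there are three numbers: the opening in per cent of the stroke, from 0 (shut) to 100 (fully open), then the shift along the world's x, y, z in mm, then the turn, a rotation vector about the world's x, y, z in degrees. A call has 1 to 20 rows; each row is the pose to reach, as a shift and turn from the pose measured when the call began; what a row does not reach only later rows make up. A row lasts 1/8 s, in which the tool goes at most 62.5 mm and 10.7 degrees, less where a joint would pass 70% of its speed; a pose out of reach is approached as far as the arm can. A call with a gripper value outside its range is refused whole. The fingers move at their own pace and stop on an object; FORCE is the grip in N (left out, the last holds). Time passes only in rows, so rows that repeat a pose let the fingers close. It gives the time, the measured TCP pose, the force and the opening at its end, in the units of the state.
- get_obs(): the state, without advancing time (a new reading comes with each control period).
- camera(name): name is "scene" or "top"; returns a dict with "img" (420x560x3 uint8, red, green, blue), "fx", "fy", "cx", "cy" (pixels), "cam_to_world" (4x4, takes a point from camera to world coordinates). Camera axes: x right, y down, z forward; pixel columns grow to the right and rows downward; lengths in m; the calibration is good to about 2 mm. A picture is of the moment at which its call begins. There is no depth.
- job_done(): hands the job in, once; it reports no verdict.
Trained networks look in a picture, given as the dict that the camera call returned (one of the last four; its "shot" number tells which), for a name from the list of things; names that differ only in an ending like _2 or _b are one class to them, and where a whole thing is asked for, a point or a joint stands for the part that bears it (a point fixed in the world has none). Each returns a list of dicts, best first, with "confidence" (0 to 1); they miss things now and then, are a little off and sometimes report something else, mostly with a low value. They report only what shows in the picture. A call takes as long as a camera call. They do not tell look-alikes from the thing itself.
- regions_of(picture, label): "region" (420x560 bool, what is visible of it).
- pinpoint(picture, label): "position" ([x, y, z] in m, in world coordinates, good to about 4 mm: a listed point, or the origin of a listed thing).
The state is a dict: "time": time; "q": joint angles; "qd": joint speeds; "joint_efforts": joint torques, N m; "ee_pos": TCP position; "tcp_rot": TCP orientation; "wrist_force": force on the tool from outside, world axes, zero at the start; "torque": the same for the moment, N m; "opening": finger opening in m.
Only numpy, scipy, OpenCV 4.12 (cv2) and the standard library are available. Lean on these libraries where they do the work, as an engineer would, in place of code of your own. Each camera call takes 0.05 s, during which the arm holds its last target. There are 200 camera calls.

## Working session

There is one attempt and no reset: what is moved stays moved. The work goes in short steps, Python scripts to look and compute and a shell command to move; the robot and the scene stay as the last step left them, time stands still between calls to the robot, and variables do not carry over. Pictures are saved under pics/ and viewed, about 8 in all and at most 12, crops included, and the job is handed in when it is done.

```bash
mkdir -p pics; cat > h.py <<'E'
from workcell import *
import numpy as np, cv2
def save(p,n,box=None,s=1):
    im=p["img"][:,:,::-1]
    if box: im=im[box[1]:box[3],box[0]:box[2]]
    cv2.imwrite("pics/"+n,cv2.resize(im,None,fx=s,fy=s,interpolation=cv2.INTER_CUBIC))
def px(p,w):
    c=np.linalg.inv(p["cam_to_world"])@np.r_[w,1]
    return np.round([p["fx"]*c[0]/c[2]+p["cx"],p["fy"]*c[1]/c[2]+p["cy"]],1)
E
python3 - <<'E'
from h import *
o=get_obs(); print(o)
for n in ("top","scene"):
    p=camera(n); save(p,n+"1.png",s=1.4)
    print(n,np.round(p["cam_to_world"],2).tolist(),p["fx"])
    for l in ("head","head_grip","head_ear","collar","collar_notch","tank"):
        for d in pinpoint(p,l)[:4]: print(l,np.round(d["position"],4),round(d["confidence"],2),px(p,d["position"]))
E
```

```text
{'time': 0.0, 'q': array([6.73798849e+01, 5.01283167e+00, 1.00329405e+01, 9.51010454e+01,
       1.27490813e-03, 9.00015883e+01]), 'qd': array([-0.039579  , -0.05486604, -0.0232574 ,  0.01257184, -0.00452093,
       -0.04782295]), 'joint_efforts': array([ 9.79873512e-04, -5.20388138e+01,  4.64802253e+01,  1.63606089e-02,
        9.59335011e-05,  2.07424861e-06]), 'ee_pos': array([0.21143959, 0.50746525, 0.23055292]), 'tcp_rot': array([-1.79919063e+02, -1.27266319e-03,  1.57378295e+02]), 'wrist_force': array([ 0.33114861, -0.52472746,  0.41372113]), 'torque': array([ 0.01399155, -0.04371439, -0.00947092]), 'opening': 0.0857572751998171}
top [[-0.01, -0.98, 0.18, 0.34], [-1.0, 0.01, 0.01, -0.08], [-0.01, -0.18, -0.98, 1.34], [0.0, 0.0, 0.0, 1.0]] 461.4932210182991
head [ 3.338e-01 -1.287e-01  2.000e-04] 0.94 [298.3 291.2]
head [ 0.7111 -0.2293  0.0033] 0.89 [329.6 163. ]
head [ 0.5884 -0.6112  0.0054] 0.71 [460.8 201.5]
head [ 0.453  -0.2028 -0.0033] 0.7 [323.  249.3]
head_grip [ 0.5793 -0.1765  0.0714] 0.95 [314.7 202. ]
head_grip [ 0.7034 -0.2279  0.0706] 0.89 [331.6 159.2]
head_grip
[... 750 characters left out ...]
3]
head [ 5.857e-01 -6.131e-01  4.000e-04] 0.73 [122.8 244.9]
head_grip [ 0.5834 -0.6116  0.0718] 0.83 [118.1 232.7]
head_grip [ 0.4539 -0.207   0.07  ] 0.74 [243.3 194.3]
head_grip [ 0.5793 -0.1817  0.0713] 0.73 [252.1 224.6]
head_grip [ 0.7039 -0.2284  0.0745] 0.7 [238.5 258.4]
head_ear [ 0.6752 -0.2514  0.0377] 0.92 [231.8 256.7]
head_ear [ 0.4901 -0.2263  0.0375] 0.77 [238.4 208.8]
head_ear [ 0.3013 -0.1599  0.0374] 0.63 [255.7 165. ]
head_ear [ 0.6271 -0.1909  0.0405] 0.61 [250.2 242.3]
collar [0.5273 0.1092 0.1413] 0.94 [341.3 194.4]
collar_notch [0.5734 0.1047 0.1394] 0.79 [341.8 206.5]
tank [ 0.5283  0.1077 -0.0037] 0.95 [336.6 219.8]
tank [ 0.3778 -0.4217 -0.0008] 0.73 [183.3 192. ]
```

View pics/top1.png

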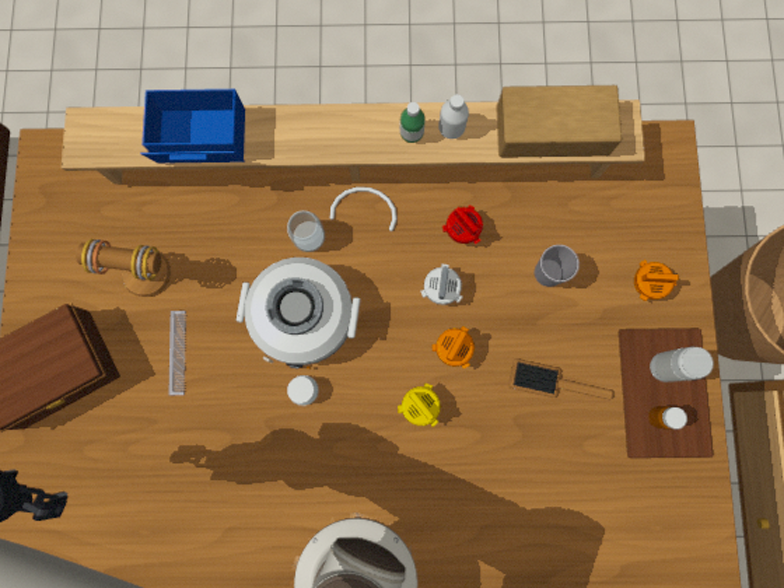

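View pics/scene1.png

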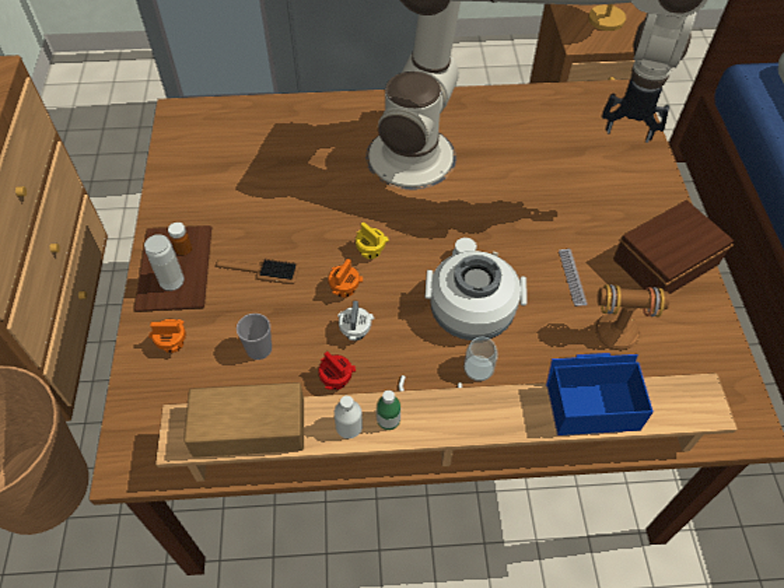

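Candidates in the top view (784-px picture): red (465,225), white (443,286), orange (455,347), orange (656,281) and yellow (420,406). Only the white one is not a coloured look-alike. It stands beside the tank with its grip bar pointing roughly away from the robot. I'll confirm it in a crop that also shows the collar.

```bash
python3 - <<'E'
from h import *
p=camera("top"); s=camera("scene")
a=cv2.resize(p["img"][175:230,285:345],(600,550),interpolation=cv2.INTER_CUBIC)[:, :]
def crop(q,x,y,w): return cv2.resize(q["img"][y-w:y+w,x-w:x+w],(390,290) if 0 else (300,300),interpolation=cv2.INTER_CUBIC)
m=np.vstack([np.hstack([crop(p,316,203,24),crop(p,209,218,30)]),np.hstack([crop(s,253,226,26),crop(s,341,195,30)])])
cv2.imwrite("pics/crop1.png",m[:,:,::-1])
G=[];E=[];N=[];C=[]
for q in (p,s):
    near=lambda l,c:[d["position"] for d in pinpoint(q,l) if np.linalg.norm(np.array(d["position"])[:2]-c)<.07]
    for l,c in (("head_grip",(.58,-.18)),("head_ear",(.58,-.18)),("head",(.58,-.18)),("collar",(.527,.108)),("collar_notch",(.527,.108))):
        print(l,[np.round(x,4).tolist() for x in near(l,np.array(c))])
# backprojected radial profile of notches at collar top plane: print angle brightness
for q in (p,s):
    c=np.array([.5273,.1088,.14]); 
    for r in (.043,.046):
        v=[]
        for t in range(-180,180,6):
            x=px(q,c+[r*np.cos(np.radians(t)),r*np.sin(np.radians(t)),0])
            v.append(int(cv2.getRectSubPix(q["img"],(1,1),tuple(map(float,x)))[0,0].mean()))
        print(r,v)
E
```

```text
head_grip [[0.581, -0.181, 0.0737]]
head_ear [[0.6248, -0.1844, 0.0408]]
head [[0.5809, -0.1812, 0.0004]]
collar [[0.5247, 0.1112, 0.1405]]
collar_notch [[0.5735, 0.1021, 0.1384]]
head_grip [[0.5789, -0.1798, 0.0683]]
head_ear [[0.6241, -0.1932, 0.0439]]
head [[0.5778, -0.1799, 0.0007]]
collar [[0.5253, 0.1043, 0.1398]]
collar_notch [[0.5754, 0.1015, 0.1396]]
0.043 [127, 135, 124, 127, 126, 121, 120, 82, 85, 86, 73, 98, 118, 126, 120, 122, 120, 118, 115, 126, 121, 123, 132, 125, 128, 123, 109, 79, 81, 76, 81, 126, 126, 126, 128, 125, 130, 130, 125, 128, 129, 127, 133, 127, 127, 127, 114, 70, 71, 76, 76, 116, 128, 130, 127, 133, 128, 139, 128, 126]
0.046 [127, 131, 129, 132, 128, 126, 127, 107, 120, 103, 86, 107, 128, 135, 127, 127, 128, 132, 126, 126, 124, 132, 127, 126, 134, 125, 108, 73, 61, 64, 72, 118, 133, 127, 129, 127, 128, 128, 126, 127, 129, 125, 132, 130, 129, 129, 119, 74, 69, 63, 71, 113, 129, 129, 127, 129, 128, 134, 126, 131]
0.043 [114, 107, 102, 108, 113, 117, 101, 49, 49, 52, 59, 96, 112, 111, 113, 118, 114, 111, 114, 102, 104, 109, 111, 111, 111, 110, 105, 84, 86, 89, 65, 98, 111, 110, 109, 107, 105, 118, 111, 116, 112, 115, 112, 109, 108, 106, 93, 46, 44, 44, 58, 101, 112, 105, 103, 109, 110, 101, 110, 115]
0.046 [108, 112, 110, 109, 111, 112, 100, 72, 75, 75, 82, 98, 110, 109, 110, 116, 113, 115, 111, 114, 112, 108, 109, 108, 111, 110, 103, 44, 46, 48, 40, 87, 109, 110, 108, 114, 113, 119, 116, 117, 111, 111, 110, 107, 107, 108, 95, 53, 42, 49, 59, 98, 110, 109, 105, 109, 106, 109, 110, 108]
```

View pics/crop1.png

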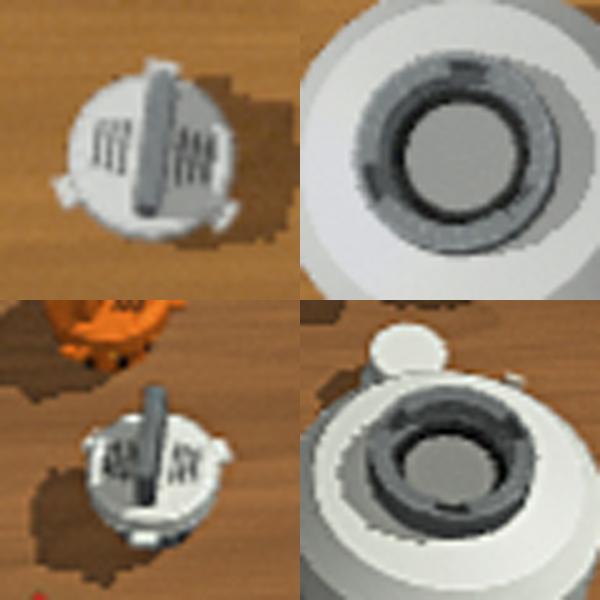

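White head at crop (150,150) top / (150,465) scene is the wanted one: white body, grey bar, three ears, no coloured parts. Collar notches show at about -9, 111 and -128 degrees. Next I'll refine the centres and yaws.

```bash
cat > fit.py <<'E'
from h import *
from scipy.optimize import minimize
from scipy.ndimage import map_coordinates
T=np.radians(np.arange(0,360,3))
def samp(q,c,r,z,T=T,ch=None):
    W=np.stack([c[0]+r*np.cos(T),c[1]+r*np.sin(T),0*T+z,0*T+1])
    k=np.linalg.inv(q["cam_to_world"])@W
    im=q["img"].astype(float); im=im.mean(2) if ch is None else im[:,:,ch]
    return map_coordinates(im,[q["fy"]*k[1]/k[2]+q["cy"],q["fx"]*k[0]/k[2]+q["cx"]],order=1)
def circ(qs,c,r,z,ch=None,sign=1,d=.003):
    f=lambda x:-sum(np.clip(sign*(samp(q,x,r+d,z,ch=ch)-samp(q,x,r-d,z,ch=ch)),0,60).mean() for q in qs)
    g=[(f((c[0]+a/1e3,c[1]+b/1e3)),a,b) for a in range(-8,9) for b in range(-8,9)]
    b=min(g); m=minimize(f,[c[0]+b[1]/1e3,c[1]+b[2]/1e3],method="Nelder-Mead",options=dict(initial_simplex=[[c[0]+b[1]/1e3+u,c[1]+b[2]/1e3+v] for u,v in ((0,0),(.001,0),(0,.001))]))
    return np.round(m.x,4),round(m.fun,1)
def yaw3(q,c,r,z,half,sign,ch=None):
    A=np.radians(np.arange(-60,60,.5)); best=[]
    tot=np.mean([samp(q,c,r,z,A+np.radians(k),ch) for k in (0,120,240)],0)*sign
    n=int(2*half/.5); cs=np.convolve(tot,np.ones(n)/n,'valid'); 
    # inside minus flanks
    e=int(12/.5); s=[(tot[i:i+n].mean()-np.r_[tot[i-e:i],tot[i+n:i+n+e]].mean(),-60+.5*i+half) for i in range(e,len(tot)-n-e)]
    return max(s)
E
python3 - <<'E'
from fit import *
p=camera("top"); s=camera("scene")
for qs in ([p],[s],[p,s]):
    c=circ(qs,(.5265,.1083),.054,.14); i=circ(qs,(.5265,.1083),.040,.14); h=circ(qs,(.580,-.180),.038,.054,2,-1); 
    print("collar",c,i,"head",h)
for q in (p,s):
    print("notch",[yaw3(q,(.5265,.1083),r,.14,12,-1) for r in (.043,.046)],"ear",[yaw3(q,(.580,-.1805),r,.040,9,1,2) for r in (.042,.044)])
    # bar yaw: dark rectangle at z=.088
    def bar(v):
        a=v[2]; u=np.array([np.cos(a),np.sin(a)]); n=np.array([-u[1],u[0]]); f=0
        for l in np.linspace(-.029,.029,25):
            for w,sg in ((-.003,-1),(0,-1),(.003,-1),(-.0085,1.5),(.0085,1.5)):
                x=px(q,np.r_[v[:2]+l*u+w*n,.088]); f+=sg*map_coordinates(q["img"].mean(2),[[x[1]],[x[0]]],order=1)[0]
        return f
    m=max((bar((.580+dx/1e3,-.1805+dy/1e3,np.radians(a))),dx,dy,a) for dx in (0,) for dy in range(-5,6) for a in range(-20,6)); print("bar",m)
E
```

```text
collar (array([0.5264, 0.1043]), np.float64(-53.9)) (array([0.5269, 0.1075]), np.float64(-45.8)) head (array([ 0.5818, -0.1815]), np.float64(-52.2))
collar (array([0.5297, 0.1052]), np.float64(-37.1)) (array([0.5275, 0.1088]), np.float64(-26.2)) head (array([ 0.5824, -0.1774]), np.float64(-52.6))
collar (array([0.5267, 0.1046]), np.float64(-84.7)) (array([0.5271, 0.108 ]), np.float64(-71.2)) head (array([ 0.5819, -0.1811]), np.float64(-103.5))
notch [(np.float64(35.391320369980306), -8.5), (np.float64(37.19394627489858), -8.5)] ear [(np.float64(94.53899074755009), -8.0), (np.float64(100.93075775419528), -8.5)]
bar (np.float64(2966.4833333333318), 0, 0, -10)
notch [(np.float64(35.71284263392465), -9.5), (np.float64(41.56255864873145), -8.5)] ear [(np.float64(92.29801424464996), -8.5), (np.float64(97.14973334377932), -8.5)]
bar (np.float64(2413.8699999999926), 0, 5, -12)
```

```bash
python3 -c "
from workcell import *; print(tcp_to_grasp)"; python3 -m pendant '[[45,[100,-150,40],[0,0,4]],[45,[370,-688,40],[0,0,14]],[45,[370,-688,40],[0,0,14]],[45,[370,-688,40],[0,0,14]],[45,[370,-688,40],[0,0,14]],[45,[370,-688,40],[0,0,14]],[45,[370,-688,40],[0,0,14]],[45,[370,-688,40],[0,0,14]],[45,[370,-688,40],[0,0,14]],[45,[370,-688,40],[0,0,14]],[45,[370,-688,40],[0,0,14]],[45,[370,-688,40],[0,0,14]],[45,[370,-688,0],[0,0,14]],[45,[370,-688,-60],[0,0,14]],[45,[370,-688,-90],[0,0,14]],[45,[370,-688,-90],[0,0,14]],[45,[370,-688,-90],[0,0,14]]]' 40; python3 -c "
from workcell import *; print(get_obs())"
```

```text
0.0187
time: 3.52
ee_pos: [0.5821, -0.1804, 0.1432]
tcp_rot: [-180.0, 0.1, 171.4]
wrist_force: [0.4, 0.4, 0.5]
opening: 0.0383
{'time': 3.525, 'q': array([-1.72174418e+01,  1.21584165e+01,  8.37891967e+00,  8.60985680e+01,
       -4.25505648e-04, -8.60568609e+00]), 'qd': array([ 0.12730977, -0.50699832,  1.11631799, -0.1853479 ,  0.03990064,
       -0.02514828]), 'joint_efforts': array([-1.31755471e-01, -5.83213592e+01,  4.50366676e+01, -4.44943167e-02,
       -3.72704992e-03,  1.50563875e-05]), 'ee_pos': array([ 0.58213354, -0.18039686,  0.14320155]), 'tcp_rot': array([-1.79981334e+02,  1.20498682e-01,  1.71388264e+02]), 'wrist_force': array([0.37009935, 0.44882815, 0.52615666]), 'torque': array([ 0.0475055 ,  0.05924038, -0.02612691]), 'opening': 0.03826714943198293}
```

```bash
python3 -m pendant '[[45,[-1,0,-45],[0,0,0]],[45,[-1,0,-85],[0,0,0]],[45,[-1,0,-85],[0,0,0]],[45,[-1,0,-85],[0,0,0]],[0,[-1,0,-85],[0,0,0]],[0,[-1,0,-85],[0,0,0]],[0,[-1,0,-85],[0,0,0]],[0,[-1,0,-85],[0,0,0]],[0,[-1,0,-85],[0,0,0]],[0,[-1,0,-85],[0,0,0]]]' 60; python3 - <<'E'
from fit import *
o=get_obs(); print(o["ee_pos"],o["tcp_rot"],o["wrist_force"],o["torque"],o["opening"])
p=camera("top"); s=camera("scene"); m=np.hstack([cv2.resize(q["img"][y-30:y+30,x-30:x+30],(390,390),interpolation=2) for q,x,y in ((p,316,203),(s,253,226))])
cv2.imwrite("pics/grasp.png",m[:,:,::-1])
E
```

```text
time: 4.78
ee_pos: [0.5824, -0.1809, 0.0605]
tcp_rot: [-179.9, 0.3, 171.4]
wrist_force: [0.5, -0.2, 7.5]
opening: 0.0108
[ 0.58235774 -0.18087558  0.06048392] [-179.94266604    0.33494909  171.3830908 ] [ 0.52722338 -0.24147552  7.54996122] [-0.0621968   0.00370991  0.00290867] 0.01082986422515788
```

View pics/grasp.png

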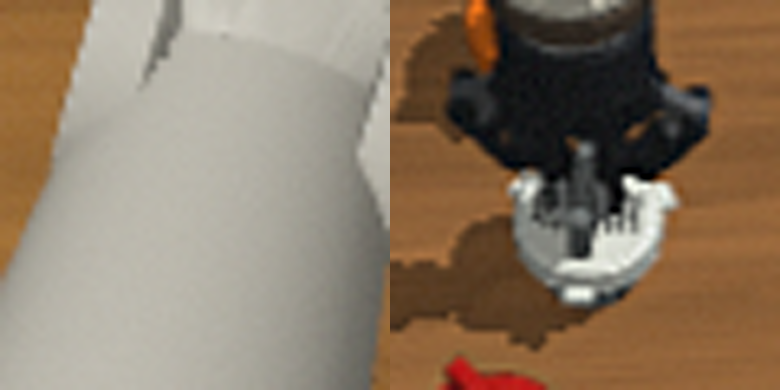

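Bar gripped (right crop: fingers on the grey bar at about (585,205); in the left one the arm hides the head). Now lift it and carry it over the mouth.

```bash
python3 -m pendant '[[0,[0,0,60],[0,0,0]],[0,[0,0,120],[0,0,0]],[0,[0,0,165],[0,0,0]],[0,[0,0,165],[0,0,0]],[0,[-10,55,165],[0,0,0]],[0,[-20,110,165],[0,0,0]],[0,[-32,165,165],[0,0,0]],[0,[-43,220,165],[0,0,0]],[0,[-51,265,165],[0,0,0]],[0,[-55,289,165],[0,0,0]],[0,[-55,289,165],[0,0,0]],[0,[-55,289,165],[0,0,0]]]' 90; python3 - <<'E'
from fit import *
o=get_obs(); print(o["ee_pos"],o["tcp_rot"],o["wrist_force"],o["torque"],o["opening"])
p=camera("top"); s=camera("scene"); z=o["ee_pos"][2]-.0605; c=o["ee_pos"]
x,y=map(int,px(s,[c[0],c[1],.16])); save(s,"over.png",(x-40,y-40,x+40,y+40),7)
for q in (p,s):
  for l in ("head","head_ear","head_grip","collar_notch","collar"):
    print(l,[(np.round(d["position"],4),round(d["confidence"],2)) for d in pinpoint(q,l) if np.hypot(*(np.array(d["position"])[:2]-c[:2]))<.08])
print(z,circ([s],c[:2],.038,z+.054,None,-1),yaw3(s,c[:2],.042,z+.040,9,1),yaw3(s,c[:2],.044,z+.040,9,1))
E
```

```text
time: 6.38
ee_pos: [0.5272, 0.1077, 0.2246]
tcp_rot: [-179.9, 0.3, 171.4]
wrist_force: [-0.0, 0.0, -2.2]
opening: 0.0105
[0.52715831 0.10768491 0.22458689] [-179.90319313    0.26567809  171.38526904] [-0.0403382   0.00670827 -2.19360531] [ 0.0122335  -0.0481415   0.01822157] 0.010546773207056215
head [(array([0.5252, 0.1028, 0.1626]), 0.51)]
head_ear []
head_grip [(array([0.525 , 0.1119, 0.2369]), 0.72)]
collar_notch [(array([0.5701, 0.1061, 0.1396]), 0.52), (array([0.5254, 0.104 , 0.1622]), 0.32)]
collar [(array([0.5298, 0.1088, 0.14  ]), 0.69)]
head [(array([0.5253, 0.1065, 0.1644]), 0.71)]
head_ear [(array([0.57  , 0.0977, 0.2046]), 0.79)]
head_grip [(array([0.5263, 0.1062, 0.2346]), 0.75)]
collar_notch [(array([0.575 , 0.0998, 0.14  ]), 0.58), (array([0.5689, 0.0998, 0.2046]), 0.52)]
collar [(array([0.5284, 0.1052, 0.1384]), 0.91)]
0.1640868937951979 (array([0.5268, 0.1093]), np.float64(-33.3)) (np.float64(26.61997370762822), -11.5) (np.float64(27.13419169984084), -3.0)
```

View pics/over.png

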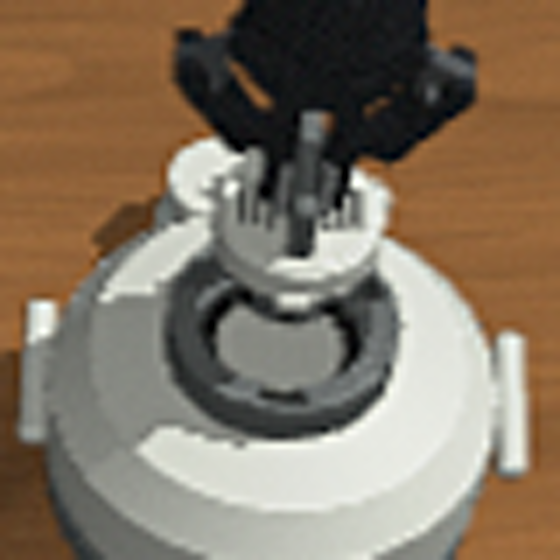

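```bash
python3 -m pendant '[[0,[0,0,-25],[0,0,0]],[0,[0,0,-45],[0,0,0]],[0,[0,0,-53],[0,0,0]],[0,[0,0,-56],[0,0,0]],[0,[0,0,-58],[0,0,0]],[0,[0,0,-60],[0,0,0]],[0,[0,0,-61],[0,0,0]],[0,[0,0,-61],[0,0,0]]]'; python3 -c "
from workcell import *; o=get_obs(); print(o['torque'],o['ee_pos'])"
```

```text
time: 7.98
ee_pos: [0.5276, 0.1081, 0.1647]
tcp_rot: [-180.0, 0.4, 171.4]
wrist_force: [1.7, 0.2, -2.8]
opening: 0.0104
[ 0.02079334 -0.20522582 -0.03996044] [0.52755719 0.10810685 0.16466317]
```

```bash
python3 -m pendant '[[0,[0.5,0,-1],[0,0,0]],[0,[0.5,0,-2],[0,0,0]],[0,[0.5,0,-3],[0,0,0]],[0,[0.5,0,-4],[0,0,0]],[0,[0.5,0,-5],[0,0,0]],[0,[0.5,0,-6],[0,0,0]],[0,[0.5,0,-7],[0,0,0]],[0,[0.5,0,-7],[0,0,0]]]'; python3 -c "
from workcell import *; o=get_obs(); print(o['torque'],o['ee_pos'])"
```

```text
time: 8.98
ee_pos: [0.528, 0.1081, 0.1576]
tcp_rot: [-180.0, 0.4, 171.4]
wrist_force: [0.2, 0.7, -3.3]
opening: 0.0107
[-0.02425214  0.00799241  0.01468549] [0.52802707 0.10807661 0.15757997]
```

```bash
for i in 1; do python3 -m pendant '[[0,[0,0,-1],[0,0,0]],[0,[0,0,-2],[0,0,0]],[0,[0,0,-3],[0,0,0]],[0,[0,0,-3.5],[0,0,0]],[0,[0,0,-3.5],[0,0,0]]]'; done
```

```text
time: 9.6
ee_pos: [0.528, 0.1081, 0.154]
tcp_rot: [-179.9, 0.4, 171.4]
wrist_force: [0.7, -0.2, -2.9]
opening: 0.0106
```

```bash
python3 -m pendant '[[0,[0,0,-0.5],[0,0,0]],[0,[0,0,-1],[0,0,0]],[0,[0,0,-1],[0,0,0]]]'
```

```text
time: 9.98
ee_pos: [0.528, 0.1081, 0.1532]
tcp_rot: [-180.0, 0.4, 171.4]
wrist_force: [0.9, 0.4, -1.6]
opening: 0.0105
```

```bash
python3 -m pendant '[[0,[0,0,-0.5],[0,0,0]],[0,[0,0,-1],[0,0,0]],[0,[0,0,-1],[0,0,0]]]'
```

```text
time: 10.35
ee_pos: [0.5281, 0.1081, 0.1529]
tcp_rot: [-180.0, 0.4, 171.4]
wrist_force: [-2.2, -0.3, 4.7]
opening: 0.0104
```

```bash
cat > t.sh <<'E'
python3 -c "
from workcell import *; o=get_obs(); print('T',o['torque'].round(3),'F',o['wrist_force'].round(2),'p',o['ee_pos'].round(4),'yaw',o['tcp_rot'][2].round(2),'q6',o['q'][5].round(1))"
E
python3 -m pendant '[[0,[0,0,0],[0,0,-3]],[0,[0,0,0],[0,0,-6]],[0,[0,0,0],[0,0,-9]],[0,[0,0,0],[0,0,-11]],[0,[0,0,0],[0,0,-11]]]'; sh t.sh
```

```text
time: 10.98
ee_pos: [0.5283, 0.1081, 0.1531]
tcp_rot: [-180.0, 0.4, 160.4]
wrist_force: [-0.7, 0.4, 1.6]
opening: 0.0106
T [ 0.063  0.072 -0.074] F [-0.68  0.39  1.61] p [0.5283 0.1081 0.1531] yaw 160.38 q6 31.3
```

```bash
python3 -m pendant '[[0,[0,0,0],[0,0,-2]],[0,[0,0,0],[0,0,-4]],[0,[0,0,0],[0,0,-6]],[0,[0,0,0],[0,0,-6]]]'; sh t.sh;  python3 -m pendant '[[0,[0,0,0],[0,0,-2]],[0,[0,0,0],[0,0,-4]],[0,[0,0,0],[0,0,-4]]]'; sh t.sh
```

```text
time: 11.48
ee_pos: [0.5283, 0.1082, 0.1531]
tcp_rot: [-180.0, 0.4, 154.3]
wrist_force: [-0.1, -0.3, 1.4]
opening: 0.0104
T [0.027 0.041 0.017] F [-0.11 -0.27  1.36] p [0.5283 0.1082 0.1531] yaw 154.35 q6 37.4
time: 11.85
ee_pos: [0.5283, 0.1082, 0.1531]
tcp_rot: [-180.0, 0.4, 150.3]
wrist_force: [0.6, -0.1, 1.8]
opening: 0.0104
T [ 0.033  0.115 -0.051] F [ 0.64 -0.11  1.83] p [0.5283 0.1082 0.1531] yaw 150.31 q6 41.4
```

```bash
for k in 1; do python3 -m pendant '[[0,[0,0,0],[0,0,-2]],[0,[0,0,0],[0,0,-4]],[0,[0,0,0],[0,0,-4]]]' >/dev/null; sh t.sh; done; python3 -m pendant '[[0,[0,0,0],[0,0,-1.5]],[0,[0,0,0],[0,0,-3]],[0,[0,0,0],[0,0,-3]]]'>/dev/null; sh t.sh
```

```text
T [ 0.042  0.071 -0.048] F [ 0.12 -0.21  0.93] p [0.5283 0.1082 0.1531] yaw 146.26 q6 45.5
T [-0.202 -0.106 -0.04 ] F [ 0.28 -1.96 -0.04] p [0.5283 0.108  0.1529] yaw 143.22 q6 48.5
```

```bash
python3 -m pendant '[[0,[0,0,0],[0,0,-1]],[0,[0,0,0],[0,0,-2]],[0,[0,0,0],[0,0,-2]]]'>/dev/null; sh t.sh;  python3 -m pendant '[[0,[0,0,0],[0,0,0]]]'>/dev/null; sh t.sh
```

```text
T [-0.402 -0.324  0.063] F [ 1.08 -2.62 -1.41] p [0.5283 0.1079 0.1529] yaw 141.2 q6 50.5
T [-0.221 -0.204  0.091] F [ 0.11 -1.96  0.48] p [0.5283 0.1079 0.1528] yaw 141.2 q6 50.5
```

```bash
python3 -m pendant '[[0,[0,0,0],[0,0,-1]],[0,[0,0,0],[0,0,-1]]]'>/dev/null; sh t.sh
```

```text
T [-0.365 -0.311  0.15 ] F [ 0.23 -2.06 -1.08] p [0.5283 0.1078 0.1528] yaw 140.17 q6 51.6
```

```bash
python3 -m pendant '[[0,[0,0,0],[0,0,-1]],[0,[0,0,0],[0,0,-1.5]],[0,[0,0,0],[0,0,-1.5]]]'>/dev/null; sh t.sh; python3 -m pendant '[[0,[0,0,0],[0,0,0]]]'>/dev/null; sh t.sh
```

```text
T [-0.41  -0.484  0.282] F [ 2.7  -2.94 -2.63] p [0.5283 0.1078 0.1527] yaw 138.66 q6 53.1
T [-0.376 -0.396  0.286] F [ 1.62 -3.25 -2.01] p [0.5284 0.1078 0.1527] yaw 138.66 q6 53.1
```

```bash
python3 -m pendant '[[0,[0,0,0],[0,0,-0.7]],[0,[0,0,0],[0,0,-0.7]],[0,[0,0,0],[0,0,-0.7]]]'>/dev/null; sh t.sh; python3 -m pendant '[[0,[0,0,0],[0,0,0]]]'>/dev/null; sh t.sh
```

```text
T [-0.428 -0.541  0.316] F [ 1.1  -2.44 -3.77] p [0.5284 0.1078 0.1526] yaw 137.96 q6 53.8
T [-0.381 -0.506  0.27 ] F [ 2.23 -2.06 -3.48] p [0.5284 0.1078 0.1526] yaw 137.96 q6 53.8
```

Torque is about 0.3 N m, so it's hand-tight. Release and withdraw.

```bash
python3 -m pendant '[[45,[0,0,0],[0,0,0]],[45,[0,0,0],[0,0,0]],[45,[0,0,0],[0,0,0]],[45,[0,0,0],[0,0,0]],[45,[0,0,0],[0,0,0]],[45,[0,0,20],[0,0,0]],[45,[0,0,45],[0,0,0]],[45,[0,0,90],[0,0,0]],[45,[-30,-40,130],[0,0,0]],[45,[-80,-90,150],[0,0,0]],[45,[-130,-140,150],[0,0,0]],[45,[-180,-190,150],[0,0,0]],[45,[-180,-190,150],[0,0,0]],[45,[-180,-190,150],[0,0,0]]]'; python3 - <<'E'
from fit import *
p=camera("top"); s=camera("scene")
m=np.hstack([cv2.resize(q["img"][y-40:y+40,x-40:x+40],(390,390),interpolation=2) for q,x,y in ((p,209,214),(s,341,195))])
cv2.imwrite("pics/end.png",m[:,:,::-1]); save(p,"end_top.png",s=1.4)
for q in (p,s):
  for l in ("head","head_ear","head_grip"):
    print(l,[(np.round(d["position"],4),round(d["confidence"],2)) for d in pinpoint(q,l) if np.hypot(*(np.array(d["position"])[:2]-[.527,.108]))<.08])
E
```

```text
time: 16.1
ee_pos: [0.3474, -0.0832, 0.3033]
tcp_rot: [-180.0, 0.5, 137.8]
wrist_force: [0.9, 0.0, -0.6]
opening: 0.0383
head [(array([0.5272, 0.1065, 0.0927]), 0.56), (array([0.5253, 0.1104, 0.1658]), 0.23)]
head_ear [(array([0.5608, 0.0832, 0.1339]), 0.91)]
head_grip [(array([0.5264, 0.1121, 0.1621]), 0.56)]
head [(array([0.5272, 0.1083, 0.0912]), 0.64)]
head_ear [(array([0.561 , 0.076 , 0.1334]), 0.8)]
head_grip [(array([0.5259, 0.107 , 0.1603]), 0.71)]
```

View pics/end.png

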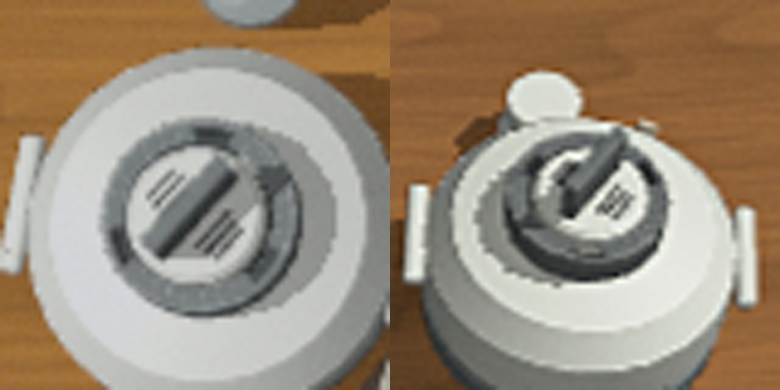

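View pics/end_top.png

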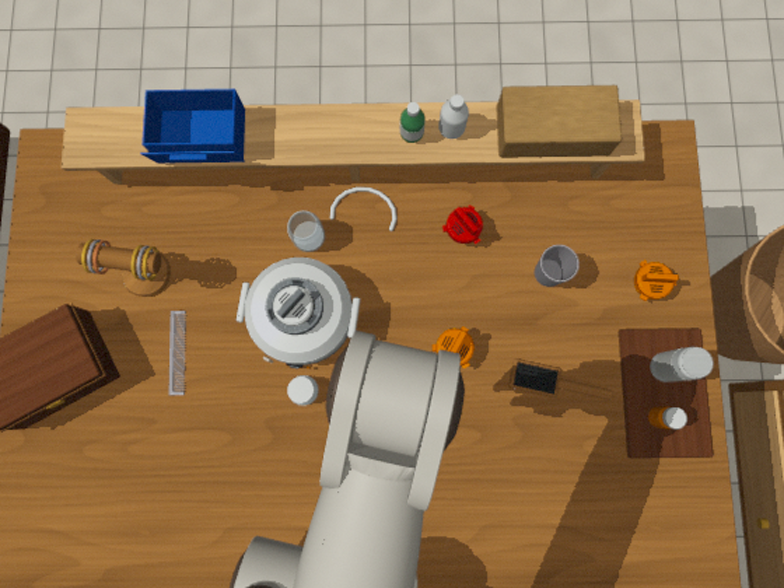

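The close-up shows the head level in the collar. Its bar is turned about 33° clockwise, and the notches at (210,135), (120,245) and (265,260) are clear of ears. In the wide view the bystanders that show are where they were; the arm hides the yellow look-alike.

```bash
python3 -c "
from workcell import *; print(job_done())"
```

```text
the job is handed in; nothing more can be done
None
```

The white steam head is on the tank, tightened by hand feel and released, and I handed the job in at about 16 s of the 61 s limit.

- **Fitting:** I picked it up by its grip bar and lowered it with the ears straight through the notches. It came to rest on the seal about 47.5 mm below the collar's top, inside the expected 46 to 50.5 mm.
- **Tightening:** I turned it clockwise about 33°. The ears met the ramps at about 28–30°, and I stopped at a felt torque of 0.27–0.32 N m. The torque reading wandered by about 0.05 N m, so that is the accuracy of the figure. A sideways moment of up to about 0.5 N m also built up in the grip, probably a slight tilt as the ears met the ramps; the head looks level after release.
- **Last checks:** The final pictures show the head level and centred in the collar, with the notches clear of ears. The camera puts its underside at about 0.092 m, as expected for a seated head. The gripper is open and well clear of it.
- **Other objects:** The bystanders I could see look unmoved. The arm hid the yellow look-alike in the last wide picture, so I did not check that one again; nothing came near it at low height.

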